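# Pack the microphone away and clamp the case shut

## Task

Pack away the microphone with the orange ring: lay it gently lengthwise in the two yellow saddles of the open case (either way round) and let go of it. Then swing the lid down, and only after that swing the red-tipped clamp over onto the lid and press it fully down, so that the lid is held shut. Leave the blue-ringed microphone, the mug and the battery box where they are.

Things in the scene. Friction and masses are not known exactly. Their poses are not given: they have to be found in the camera images.
- mic: Handheld microphone with an orange hexagonal ring at its tail, lying level on the desk. 230 mm long, 280 g. Origin on its axis at half length, 25 mm above the desk as it lies. x axis: towards the round steel head (50 mm ball centred at x = +90 mm). Brass handle, 34 mm diameter, from x = -97 to +65 mm: grasp it there, best at the origin. Ring 50 mm across flats, x = -115 to -97 mm.
- mic_blue: A second microphone of the same shape and size with a blue ring: leave it alone. Origin and axes as for mic.
- mug: White mug, 80 mm wide, 95 mm tall, handle to its +y; origin under its centre. Leave it alone.
- batteries: Closed red battery box with a white band, 60 x 100 x 50 mm (x, y, z); origin under its centre. Leave it alone.
- case: Grey microphone case fixed to the desk, open on top: 140 mm (x) by 290 mm (y), 70 mm high, walls 6 mm, inner floor 6 mm above the desk. Origin on the desk under its centre. x points from the clamp side (towards the robot) to the lid's hinge side, y along the case, z up. Two black sprung gasket strips, 50 mm long, centred at y = -105 and +105 mm, stand 6 mm above the rim inside the -x wall.
- cradle (a point): Where the microphone's origin lies when packed: midway between two yellow V saddles, 35 mm above the desk. Axes as the case's; the microphone lies along y and may be up to 15 mm off along y. Saddles: 20 mm thick, centred 45 mm either side of this point along y (70 mm free between them for fingers); their slopes begin 26 mm off the middle, 45 mm above the desk, and guide the handle to the middle.
- lid_hinge (a point): Middle of the lid's hinge axis, which runs along the case's y: at x = +70 mm, 70 mm above the desk. Axes as those of the case.
- lid (a joint): Lid angle: 0 = flush on the rim; starts at 1.45 to 1.65, standing up behind the case; stop at 1.7. The hinge rubs (about 1.5 N at the free edge) and holds the lid where it is left. It can be closed by pushing its outer face from behind, over and down. The gasket strips then keep it about 0.05 rad open until the clamp presses it home (about 4 N at the free edge).
- lid_edge (a point): Middle of the black lid's free edge, on its outer (upper when shut) face; moves with the lid. The lid is a slab 140 mm from hinge axis to free edge, 290 mm wide, 10 mm thick, its underside in the plane of the hinge axis. A steel tab (8 mm thick, 50 mm wide, centred at y = -85 mm) juts 17 mm beyond the free edge.
- clamp_pivot (a point): Middle of the clamp's pivot axis, which runs along the case's y: at x = -90 mm, 80 mm above the desk. Axes as those of the case. The pivot sits on a steel bracket 50 mm wide (y) on the outer face of the -x wall.
- clamp (a joint): Angle of the hold-down clamp: 0 = fully down, bar level, its rubber pad on the shut lid; starts at 1.45 to 1.65, the bar standing up in front of the case; stop at 1.75. The pivot rubs (about 5 N at the grip) and holds the clamp where it is left; pressing it home against the gasket strips takes about 10 N. It can be closed by pushing the grip's outer face, over and down.
- clamp_grip (a point): Middle of the outer (upper when down) face of the red grip at the end of the clamp's 16 mm wide steel bar; moves with the clamp. When down it lies 85 mm from the pivot towards +x and 25 mm above the pivot. The grip is 36 mm long (67 to 103 mm from the pivot), 22 mm wide, 12 mm thick.

How it is judged (in metres and radians):
On the way, in this order (a step that is already met when the one before it is completed fails the run):
1. the orange-ringed microphone lies in the saddles, let go, with the lid and clamp still open (x of mic in the frame of cradle between -0.008 and 0.008 m and y of mic in the frame of cradle between -0.03 and 0.03 m and z of mic in the frame of cradle between -0.006 and 0.006 m and angle between the x axis of mic and the y axis of cradle, either way round below 0.12 rad and contact force between the fingers and mic below 0.2 N and value of joint each of lid, clamp above 0.8 rad), for 0.2 s.
2. the lid is down on its gasket strips, the clamp still up (value of joint lid below 0.1 rad and value of joint clamp above 0.6 rad), for 0.1 s.
3. the clamp is down and the lid pressed home (value of joint lid below 0.03 rad and value of joint clamp below 0.1 rad), for 0.2 s.
At the end, for the whole second after the job is handed in: The orange-ringed microphone rests in the saddles (within 8 mm across, 30 mm along, 6 mm in height and 0.12 rad of the case's length), the lid is within 0.03 rad of flush and the clamp within 0.1 rad of fully down; all at rest and released (all of step 3 and x of mic in the frame of cradle between -0.008 and 0.008 m and y of mic in the frame of cradle between -0.03 and 0.03 m and z of mic in the frame of cradle between -0.006 and 0.006 m and angle between the x axis of mic and the y axis of cradle, either way round below 0.12 rad and linear speed of mic below 0.02 m/s); the robot touches nothing.
It fails at once if the blue-ringed microphone is pushed more than 30 mm (distance of mic_blue from where it was at the start of the episode above 0.03 m).
It fails at once if the mug is pushed more than 30 mm (distance of mug from where it was at the start of the episode above 0.03 m).
It fails at once if the battery box is pushed more than 30 mm (distance of batteries from where it was at the start of the episode above 0.03 m).
It fails at once if the microphone is dropped into the saddles (moves faster than 0.6 m/s close to them) (distance between mic and cradle below 0.05 m and linear speed of mic above 0.6 m/s).
It fails at once if the microphone is rammed into the case with over 60 N (contact force between mic and case above 60 N).
It also fails if it takes over 59 s, if anything falls off the work surface, if the arm or the gripper's body presses on something with over 40 N, if the wrist force passes 120 N, or if a joint passes its speed limit or range.

## Robot

A 6-joint arm with a two-finger parallel gripper is mounted at the origin on the work surface. World frame = base frame: x ahead of the robot, y to its left, z up, the work surface at z = 0. Lengths are in mm, angles in rad, forces in N, time in s.
With the tool pointing down it reaches from about 400 to 925 mm from the base axis. Payload 12.5 kg.
Tool frame: the origin (TCP) lies at the very end of the fingers, on their centre line; the grasp point (between the pads) lies 19 mm behind it; z points along the fingers, x is the direction in which the jaws open and shut, and the axes are right-handed (so a half turn about z gives the same grasp; the last joint's range is limited). The gripper opens to 95 mm and grips with 3 to 60 N. Pads are 20 mm wide; open, the fingers measure 119 mm over their backs; the gripper's body (75 mm by 180 mm) begins 59 mm behind the grasp point.
Start: joints at [-1.233, 0.491, 1.559, -0, 1.092, -0.106], TCP at [268.383, -564.462, 214.661] pointing down, gripper open.
Joint ranges: [-3.1, 3.1], [-0.84, 2.19], [0.05, 2.79], [-1.13, 4.28], [0.06, 2.93], [-2.69, 2.69]. Speed limits (rad/s): [2.22, 2.22, 2.79, 3.14, 3.14, 3.14].

## Interface

Orientations are given as [roll, pitch, yaw] about the fixed x, y, z axes, in that order (R = Rz(yaw) Ry(pitch) Rx(roll)).
In Python, from cell import env gives the robot as it stands.
- The arm moves only by the tool arm_command, never from a script. Its argument "motion" is one flat list of numbers, 7 for each row, row after row: the opening, from -1 (shut) to 1 (fully open), then the shift along the tool's x, y, z in mm, then the turn, a rotation vector about the tool's x, y, z in degrees. In form: [fingers, dx, dy, dz, rx, ry, rz, fingers, dx, dy, dz, rx, ry, rz, ...]. A call has 1 to 20 rows; each row is the pose to reach, as a shift and turn from the pose commanded when the call began, along the tool's axes at that moment; what a row does not reach only later rows make up. A row lasts 1/10 s, in which the tool goes at most 50 mm and 8.59 degrees, less where a joint would pass 70% of its speed; a pose out of reach is approached as far as the arm can. A call with a gripper value outside its range is refused whole. The fingers move at their own pace and stop on an object; the grip force is fixed at half the most. Time passes only in rows, so rows that repeat a pose let the fingers close. It gives the time, the measured TCP pose, the force and the opening at its end, in the units of the state.
- env.state(): the state, without advancing time (a new reading comes with each control period).
- env.read_camera(name): name is "side" or "top" or "wrist"; returns (picture, depth): 420x560x3 uint8, red, green, blue; 420x560 float32, mm along the optical axis (not along the pixel's ray), 0 where there is no reading.
- env.calibration(name): a dict with "fx", "fy", "cx", "cy" (pixels), "cam_to_world" (4x4, takes a point from camera to world coordinates). Camera axes: x right, y down, z forward; pixel columns grow to the right and rows downward; lengths in mm; the calibration is good to about 2 mm. A picture is of the moment at which its call begins: read the wrist's pose just before it. calibration takes no time and is no camera call; for the wrist camera it gives the pose at the moment of the call.
- env.job_done(): hands the job in, once; it reports no verdict.
Trained networks look in the newest picture that a camera, given by its name, has taken for a name from the list of things; names that differ only in an ending like _2 or _b are one class to them, and where a whole thing is asked for, a point or a joint stands for the part that bears it (a point fixed in the world has none). Each returns a list of dicts, best first, with "confidence" (0 to 1); they miss things now and then, are a little off and sometimes report something else, mostly with a low value. They report only what shows in the picture. A call takes as long as a camera call.
- env.recognise(camera, label): "location" ([column, row] in pixels, amid what is visible of it).
- env.silhouettes(camera, label): "region" (420x560 bool, what is visible of it) and "location" ([column, row] in pixels, amid what is visible of it).
- env.spot_point(camera, label): "location" ([column, row] in pixels: a listed point, or the origin of a listed thing).
The state is a dict: "t": time; "joints": joint angles; "qvel": joint speeds; "tau": joint torques, N m; "eef_pos": TCP position; "tcp_rot": TCP orientation; "ft_force": force on the tool from outside, world axes, zero at the start; "moment": the same for the moment, N m; "opening": opening from 0.0 (shut) to 1.0 (fully open).
Only numpy, scipy, OpenCV 4.12 (cv2) and the standard library are available. Lean on these libraries where they do the work, as an engineer would, in place of code of your own. Each camera call takes 0.05 s, during which the arm holds its last target.

## Working session

There is one attempt and no reset: what is moved stays moved. The work goes in short steps, Python scripts to look and compute and a tool call to move; the robot and the scene stay as the last step left them, time stands still between calls to the robot, and variables do not carry over. Pictures are saved under pics/ and viewed, and the job is handed in when it is done.

Besides the shell and the picture viewer there is one more tool, called after "Request:" in YAML: its name, and indented under it one key for each argument. arm_command: Moves the arm, as the interface text tells. Its arguments: {"type":"object","properties":{"motion":{"type":"array","items":{"type":"number"}}},"required":["motion"]}

```bash
ls; mkdir -p pics
cat > h.py <<'E'
import numpy as np, cv2, json
from cell import env
def snap(cam,name):
    im,d=env.read_camera(cam); c=env.calibration(cam)
    cv2.imwrite(f'pics/{name}.png',im[:,:,::-1]); np.savez(f'/tmp/{name}.npz',im=im,d=d,**{k:np.array(v) for k,v in c.items()})
    return im,d,c
def cloud(d,c):
    v,u=np.mgrid[:d.shape[0],:d.shape[1]]
    P=np.stack([(u-c['cx'])/c['fx']*d,(v-c['cy'])/c['fy']*d,d],-1)
    M=np.array(c['cam_to_world']); return P@M[:3,:3].T+M[:3,3]
E
python3 - <<'E'
from h import *
print(env.state())
for c in ['top','side']:
    im,d,k=snap(c,c+'0'); print(c,{a:np.round(np.array(b),2).tolist() for a,b in k.items()})
    P=cloud(d,k)
    for l in ['mic','case','mic_blue','lid','clamp','mug','batteries']:
        for r in env.silhouettes(c,l)[:2]:
            m=r['region']&(d>0); 
            q=P[m]
            print(l,round(r['confidence'],2),np.round(r['location']),m.sum(),np.round(np.median(q,0)) if len(q) else '',np.round(np.percentile(q,[2,98],axis=0)).tolist() if len(q) else '')
    for l in ['mic','case','cradle','lid_hinge','lid_edge','clamp_pivot','clamp_grip']:
        for r in env.spot_point(c,l)[:2]:
            u,v=np.round(r['location']).astype(int); print('pt',l,round(r['confidence'],2),u,v,np.round(P[v,u]))
E
```

```text
pics
{'t': 0.0, 'joints': array([-1.23261504e+00,  4.91570257e-01,  1.55948957e+00, -1.50225571e-05,
        1.09168765e+00, -1.05628037e-01]), 'qvel': array([ 0.0001355 ,  0.00037426, -0.00133792,  0.00093952, -0.00037655,
        0.00086418]), 'tau': array([ 2.49144083e-03, -6.12643290e+01, -2.58182037e+01,  6.93109981e-02,
        4.81639069e-02, -1.14990735e-04]), 'eef_pos': array([ 268.2786656 , -564.20347691,  214.04128641]), 'tcp_rot': array([-3.14148415e+00,  1.14979176e-03, -1.12698000e+00]), 'ft_force': array([ 0.04588102, -0.23158401, -0.30773727]), 'moment': array([0.00521706, 0.04356023, 0.04688038]), 'opening': 1.0016430412505835}
top {'fx': 418.32, 'fy': 418.32, 'cx': 282.02, 'cy': 208.77, 'cam_to_world': [[0.01, -0.98, 0.19, 428.09], [-1.0, -0.01, -0.0, -88.89], [0.0, -0.19, -0.98, 954.05], [0.0, 0.0, 0.0, 1.0]]}
mic 0.95 [318. 267.] 1826 [ 474. -172.   39.] [[369.0, -195.0, 26.0], [586.0, -151.0, 50.0]]
case 0.86 [188. 224.] 12969 [573. 112.  28.] [[455.0, -38.0, 2.0], [641.0, 250.0, 210.0]]
mic_blue 0.71 [397. 259.] 1750 [ 492. -341.   39.] [[383.0, -363.0, 26.0], [
[... 1446 characters left out ...]
31. 145.] [[434.0, 72.0, 3.0], [463.0, 136.0, 185.0]]
mug 0.79 [240. 184.] 1638 [ 732. -113.   69.] [[685.0, -173.0, 7.0], [787.0, -96.0, 96.0]]
mug 0.46 [230. 269.] 8592 [623. 128. 163.] [[596.0, -36.0, 78.0], [646.0, 238.0, 221.0]]
batteries 0.83 [272. 158.] 1042 [ 720. -270.   50.] [[692.0, -379.0, 0.0], [781.0, -231.0, 54.0]]
pt mic 0.91 357 220 [ 480. -159.   33.]
pt case 0.55 282 325 [542. 108.   7.]
pt case 0.3 355 305 [434.  18.   0.]
pt cradle 0.85 278 313 [558.  89.   6.]
pt cradle 0.75 333 327 [455. 122.  88.]
pt lid_hinge 0.81 242 285 [614. 107.  89.]
pt lid_edge 0.56 229 230 [631.  98. 210.]
pt clamp_pivot 0.62 333 325 [456. 119.  88.]
pt clamp_grip 0.65 354 304 [434. 120. 165.]
```

View pics/top0.png

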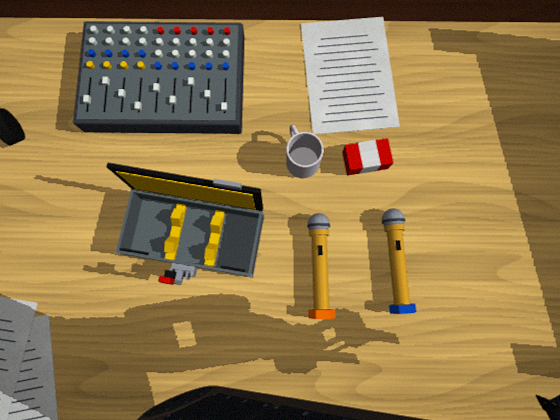

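View pics/side0.png

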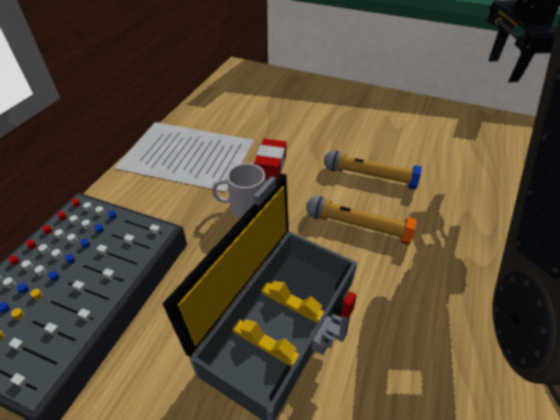

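```bash
cat > fit.py <<'E'
from h import *
from scipy.optimize import minimize
pts=[]
for n in ['top0','side0']:
    z=np.load(f'/tmp/{n}.npz'); c={k:z[k] for k in ['fx','fy','cx','cy','cam_to_world']}
    P=cloud(z['d'],c); ok=(z['d']>0)
    m=ok&(P[...,0]>420)&(P[...,0]<680)&(P[...,1]>-70)&(P[...,1]<280)
    q=P[m&(P[...,2]>66)&(P[...,2]<74)]
    r=cv2.minAreaRect(q[:,:2].astype(np.float32)); print(n,len(q),r, np.round(cv2.boxPoints(r)).tolist())
    # lid inner (yellow) plane / outer
    im=z['im'].astype(int)
    yel=m&(im[...,0]>120)&(im[...,2]<80)&(P[...,2]>90)&(P[...,0]>580)
    y=P[yel]; cen=y.mean(0); n_=np.linalg.svd(y-cen)[2][2]; print('lid plane',len(y),cen.round(),n_.round(3), 'yaw',np.arctan2(n_[1],n_[0]),'tilt',np.arcsin(n_[2]))
    s=m&(im[...,0]>120)&(im[...,2]<80)&(P[...,2]<75); y=P[s]; print('saddles',len(y),np.percentile(y,[1,50,99],axis=0).round().tolist())
    r=cv2.minAreaRect(y[:,:2].astype(np.float32)); print(r)
    # mic axis
    for nm,lo,hi in [('mic',-230,-110),('blue',-390,-290)]:
        k=ok&(P[...,0]>350)&(P[...,0]<610)&(P[...,1]>lo)&(P[...,1]<hi)&(P[...,2]>33)&(P[...,2]<60)
        q=P[k]; ce=q.mean(0); a=np.linalg.svd(q[:,:2]-ce[:2],full_matrices=False)[2][0]; a*=np.sign(a[0])
        t=(q[:,:2]-ce[:2])@a; s_=(q[:,:2]-ce[:2])@[-a[1],a[0]]
        h=abs(t)<60
        print(nm,len(q),'dir',np.arctan2(a[1],a[0]),'range t',t.min(),t.max(),'centre',(ce[:2]+a*(t.min()+t.max())/2).round(1),'s',np.percentile(s_[h],[2,98]),'z',np.percentile(q[:,2],98))
E
python3 fit.py
```

```text
top0 1260 ((532.5703125, 108.92176818847656), (294.0115051269531, 171.98800659179688), 81.66600799560547) [[426.0, -24.0], [596.0, -49.0], [639.0, 242.0], [469.0, 267.0]]
lid plane 304 [621.  91. 193.] [ 0.95  -0.151 -0.273] yaw -0.1576886897597113 tilt -0.2768045748540406
saddles 1840 [[447.0, -61.0, -4.0], [533.0, 143.0, 17.0], [652.0, 279.0, 46.0]]
((556.97021484375, 104.43585205078125), (243.23080444335938, 350.3114318847656), 0.5711774826049805)
mic 1550 dir 0.023965659588690756 range t -110.59730550435485 116.76581304207811 centre [ 480.  -173.1] s [-14.26743882  13.27340845] z 50.2961591154159
blue 1553 dir 0.05993256745673494 range t -111.05066329875993 116.8851372365879 centre [ 492.5 -343.6] s [-15.54646902  12.36457865] z 50.79866641245604
side0 2584 ((532.09619140625, 110.44728088378906), (294.65435791015625, 173.1784210205078), 79.46745300292969) [[420.0, -19.0], [590.0, -50.0], [644.0, 239.0], [474.0, 271.0]]
lid plane 107 [625. 126. 194.] [ 0.984 -0.161  0.074] yaw -0.16204849550944678 tilt 0.07365778412756012
saddles 2104 [[434.0, -30.0, -1.0], [520.0, 148.0, 19.0], [678.0, 272.0, 47.0]]
((557.6644897460938, 105.33787536621094), (259.6089172363281, 336.8648986816406), 2.8676812648773193)
mic 1385 dir 0.028733871350175223 range t -108.0819215683 119.4748511796796 centre [ 479.7 -165.9] s [-16.58729365   9.16742662] z 51.70289071617112
blue 1006 dir 0.06974851041308816 range t -109.92476276297019 118.17157432884464 centre [ 492.3 -336.5] s [-15.01105837   9.01491812] z 52.03878853550808
```

Run:
```python
import cv2
for n,(x0,y0,x1,y1) in {'top0':(95,145,285,300),'side0':(160,160,370,420)}.items():
    i=cv2.imread(f'pics/{n}.png')[y0:y1,x0:x1]; cv2.imwrite(f'pics/{n}_z.png',cv2.resize(i,None,fx=600/max(i.shape),fy=600/max(i.shape),interpolation=cv2.INTER_CUBIC))
```

```text
(no output)
```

View pics/top0_z.png

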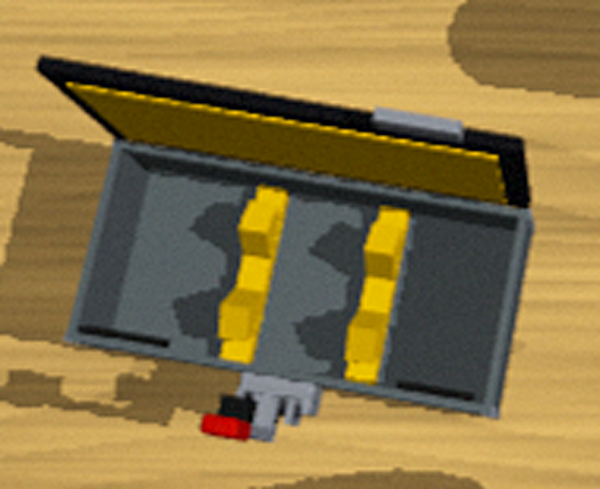

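View pics/side0_z.png

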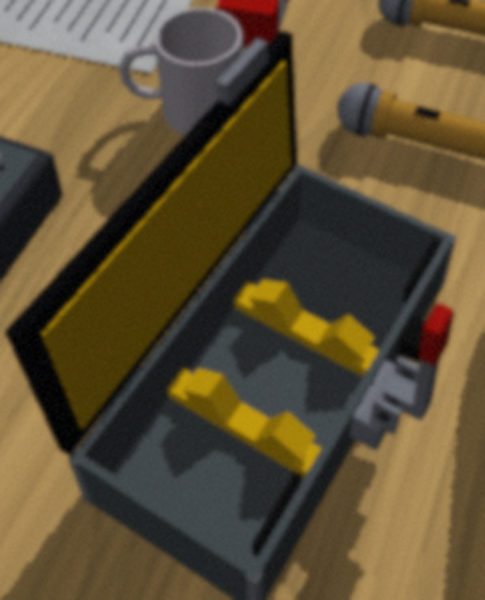

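Run:
```python
from h import *
im,d,c=snap('wrist','w0')
i=cv2.imread('pics/side0.png')[0:120,440:560]; cv2.imwrite('pics/s_g.png',cv2.resize(i,None,fx=5,fy=5))
s=env.state(); print(s['eef_pos'])
from scipy.spatial.transform import Rotation as R
Rm=R.from_euler('xyz',s['tcp_rot']).as_matrix(); print(Rm.round(2)); 
M=np.array(c['cam_to_world']); print('cam in tool',(Rm.T@(M[:3,3]-s['eef_pos'])).round(), (Rm.T@M[:3,:3]).round(2))
for n in ['side0','top0']:
    z=np.load(f'/tmp/{n}.npz'); k={a:z[a] for a in ['fx','fy','cx','cy','cam_to_world']}
    P=cloud(z['d'],k); T=(P-s['eef_pos'])@Rm
    m=(z['d']>0)&(abs(T[...,0])<150)&(abs(T[...,1])<150)&(T[...,2]<10)&(T[...,2]>-250)&(P[...,2]>100)
    q=T[m]; print(n,len(q))
    for a in range(-250,10,15):
        w=q[(q[:,2]>a)&(q[:,2]<=a+15)]
        if len(w): print(a,len(w),w[:,:2].min(0).round(),w[:,:2].max(0).round())
```

```text
[ 268.38505457 -564.48058689  214.67643376]
[[ 0.43 -0.9   0.  ]
 [-0.9  -0.43 -0.  ]
 [ 0.    0.   -1.  ]]
cam in tool [   1.  -84. -170.] [[ 1.   -0.    0.  ]
 [ 0.    0.96  0.29]
 [-0.   -0.29  0.96]]
side0 3484
-175 117 [-51. -26.] [-26.  18.]
-160 329 [-53. -28.] [15. 22.]
-145 371 [-53. -29.] [18. 21.]
-130 822 [-92. -38.] [92. 26.]
-115 438 [-91. -37.] [89. 14.]
-100 552 [-85. -38.] [81. 22.]
-85 160 [-85. -37.] [79. 25.]
-70 163 [-63. -14.] [61. 11.]
-55 168 [-60. -16.] [59. 12.]
-40 149 [-60. -15.] [58. 12.]
-25 144 [-57. -14.] [59. 11.]
-10 71 [-54. -14.] [53. 11.]
top0 373
-130 41 [-90. -37.] [-81. -25.]
-115 90 [-90. -36.] [-68. -21.]
-100 91 [-87. -37.] [-58. -19.]
-85 75 [-83. -36.] [-55. -11.]
-55 1 [-54. -13.] [-54. -13.]
-40 11 [-56. -13.] [-49. -11.]
-25 36 [-56. -13.] [-48.   9.]
-10 28 [-54. -13.] [-48.  12.]
```

View pics/s_g.png

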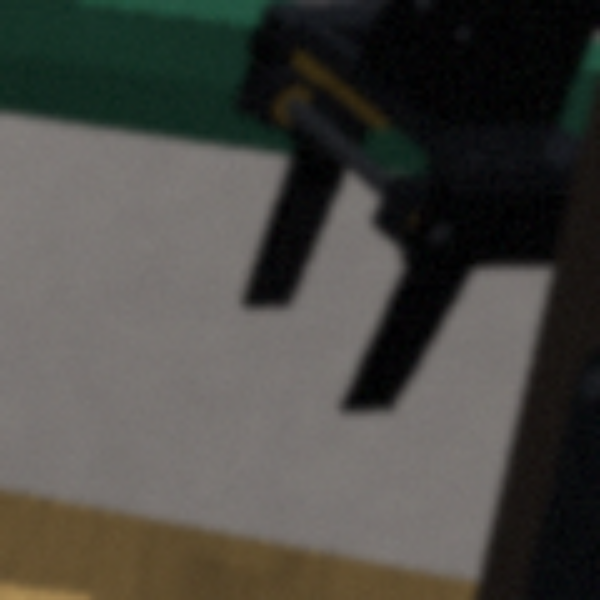

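View pics/w0.png

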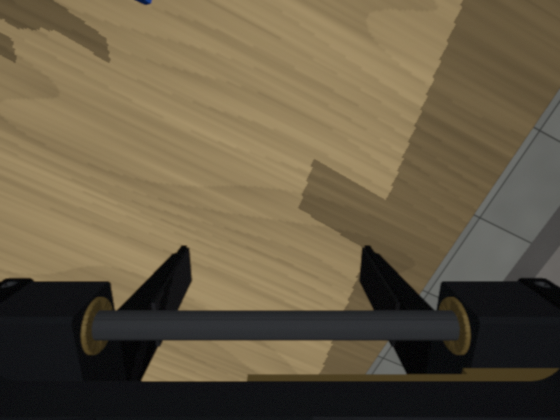

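```bash
cat > fit2.py <<'E'
from h import *
from scipy.optimize import minimize,least_squares
allq=[]
def framed(p,q):
    x,y,a=p; c,s=np.cos(a),np.sin(a)
    d=q-[x,y]; l=np.stack([d[:,0]*c+d[:,1]*s,-d[:,0]*s+d[:,1]*c],1)
    def sd(l,hx,hy):
        w=abs(l)-[hx,hy]; return np.linalg.norm(np.maximum(w,0),axis=1)+np.minimum(w.max(1),0)
    return l,np.abs(sd(l,67,142))-3
for n in ['top0','side0']:
    z=np.load(f'/tmp/{n}.npz'); c={k:z[k] for k in ['fx','fy','cx','cy','cam_to_world']}
    P=cloud(z['d'],c); im=z['im'].astype(int)
    m=(z['d']>0)&(P[...,0]>420)&(P[...,0]<680)&(P[...,1]>-70)&(P[...,1]<280)&(abs(P[...,2]-70)<3.5)
    q=P[m][:,:2]
    p=np.array([545,108,-.16])
    for it in range(4):
        l,_=framed(p,q); k=(l[:,0]<66)&(l[:,0]>-76)
        p=least_squares(lambda p:np.maximum(framed(p,q[k])[1],0),p,loss='soft_l1',x_scale=[1,1,.01]).x
    print(n,p,k.sum())
    # everything in case frame
    cc,s=np.cos(p[2]),np.sin(p[2]); L=P.copy(); dx=P[...,0]-p[0];dy=P[...,1]-p[1]; L[...,0]=dx*cc+dy*s; L[...,1]=-dx*s+dy*cc
    ok=z['d']>0
    lid=ok&(L[...,0]>20)&(L[...,0]<110)&(abs(L[...,1])<140)&(L[...,2]>85)&(L[...,2]<230)
    a=L[lid]; 
    for z0 in range(90,220,20):
        w=a[abs(a[:,2]-z0)<8]; 
        if len(w): print(z0,len(w),np.percentile(w[:,0],[5,50,95]).round(1))
    cl=ok&(L[...,0]>-150)&(L[...,0]<-72)&(abs(L[...,1])<40)&(L[...,2]>72)
    b=L[cl]
    for z0 in range(80,200,10):
        w=b[abs(b[:,2]-z0)<5]
        if len(w): print('clamp',z0,len(w),w.min(0).round(1),w.max(0).round(1))
E
python3 fit2.py
```

```text
top0 [ 5.45484285e+02  1.06962844e+02 -1.64875602e-01] 913
90 180 [68.5 69.2 70.2]
110 240 [69.5 70.2 71.5]
130 263 [70.7 71.3 73.1]
150 284 [71.8 72.6 74.1]
170 300 [73.  73.7 75.4]
190 474 [74.2 75.4 77.6]
210 785 [77.6 81.1 86.8]
clamp 80 62 [-111.2  -22.    75.6] [-82.3  16.1  85. ]
clamp 90 78 [-111.3  -19.3   85. ] [-81.3  19.6  92. ]
clamp 100 6 [-111.5   -8.2   95.4] [-103.6   -7.1  104.3]
clamp 110 5 [-110.7   -8.1  109.4] [-103.7   -1.9  114.2]
clamp 120 6 [-109.7   -8.1  116. ] [-103.8   -7.3  124.2]
clamp 130 4 [-109.8   -8.4  128.9] [-103.9   -7.4  134.2]
clamp 140 6 [-104.1   -9.   135.9] [-88.8  -7.9 144. ]
clamp 150 16 [-111.9  -11.1  145.6] [-87.2  -7.9 154.6]
clamp 160 74 [-109.8  -11.4  155.8] [-87.    9.6 162.6]
clamp 170 8 [-109.9  -10.9  165.8] [-100.7   -9.8  173.5]
clamp 180 80 [-110.7  -10.8  176. ] [-99.1   9.7 184.9]
side0 [ 5.44357293e+02  1.08520222e+02 -1.64629251e-01] 1916
90 526 [69.  69.8 71.3]
110 745 [69.9 70.9 72.3]
130 788 [71.1 72.  73.6]
150 863 [72.3 73.2 74.9]
170 906 [73.5 74.4 75.9]
190 1199 [74.7 75.9 78.4]
210 1428 [78. 80. 87.]
clamp 80 136 [-111.8  -16.7   75.1] [-80.5  21.9  85. ]
clamp 90 251 [-111.4  -19.8   85.1] [-80.7  22.2  94.7]
clamp 100 25 [-111.    -4.7   95.5] [-103.1    8.3  104.4]
clamp 110 28 [-110.5   -6.3  105.8] [-103.3    8.6  114.9]
clamp 120 28 [-110.2   -6.4  115.8] [-102.     8.2  124.6]
clamp 130 30 [-109.5   -6.7  125.3] [-101.8    7.9  134.3]
clamp 140 32 [-109.     0.   135.1] [-87.    8.9 145. ]
clamp 150 52 [-111.3   -6.   145.1] [-86.6  10.7 155. ]
clamp 160 153 [-111.1   -9.7  155.1] [-85.8  11.1 164.7]
clamp 170 43 [-110.8   -8.9  165.2] [-98.7  11.5 174.4]
clamp 180 137 [-110.4  -10.5  175.2] [-97.9  11.  185. ]
clamp 190 22 [-108.1   -8.8  185.1] [-99.9   6.9 186.3]
```

```bash
cat > rel.py <<'E'
from h import *
from scipy.spatial.transform import Rotation as R
CX,CY,CA=545.,107.7,-.165
def c2w(x,y,z): return np.array([CX+x*np.cos(CA)-y*np.sin(CA),CY+x*np.sin(CA)+y*np.cos(CA),z])
def w2c(p): dx,dy=p[0]-CX,p[1]-CY; return np.array([dx*np.cos(CA)+dy*np.sin(CA),-dx*np.sin(CA)+dy*np.cos(CA),p[2]])
def down(yaw,tilt=0,tiltx=0): # tool x at world yaw, then in-tool rotation about y
    return R.from_euler('z',yaw)*R.from_euler('x',np.pi)*R.from_euler('y',tilt,degrees=True)*R.from_euler('x',tiltx,degrees=True)
def rel(p,r,s=None):
    s=s or env.state(); R0=R.from_euler('xyz',s['tcp_rot'])
    return np.r_[R0.inv().apply(np.array(p)-s['eef_pos']).round(1),(R0.inv()*r).as_rotvec(degrees=True).round(1)]
def st():
    s=env.state(); print('t',round(s['t'],2),'pos',s['eef_pos'].round(1),'rot',s['tcp_rot'].round(3),'F',s['ft_force'].round(1),'op',round(s['opening'],3),'case',w2c(s['eef_pos']).round(1),'q',s['joints'].round(2)); return s
E
python3 - <<'E'
from rel import *
s=st(); r=down(-1.545)
for z in [120,11]: print(rel([415,-173.7,z],r,s))
E
```

```text
t 1.55 pos [ 268.4 -564.5  214.7] rot [ 3.142 -0.    -1.127] F [ 1.1 -1.5 -1. ] op 0.999 case [-162.5 -708.5  214.7] q [-1.23  0.49  1.56 -0.    1.09 -0.11]
[-290.  -300.2   94.6    0.    -0.    23.9]
[-290.  -300.2  203.6    0.    -0.    23.9]
```

Request:
arm_command:
  motion: [1,-145,-150,50,0,0,12,1,-290,-300,70,0,0,23.9,1,-290,-300,70,0,0,23.9,1,-290,-300,70,0,0,23.9,1,-290,-300,70,0,0,23.9,1,-290,-300,70,0,0,23.9,1,-290,-300,70,0,0,23.9,1,-290,-300,70,0,0,23.9,1,-290,-300,70,0,0,23.9,1,-290,-300,70,0,0,23.9,1,-290,-300,94,0,0,23.9,1,-290,-300,94,0,0,23.9,1,-290,-300,94,0,0,23.9]

```text
t: 2.85
eef_pos: [414.6, -174.4, 120.9]
tcp_rot: [3.141, 0.0, -1.545]
ft_force: [0.1, 0.6, 0.2]
opening: 0.996
```

Run:
```python
from rel import *
s=st(); im,d,c=snap('wrist','w1'); P=cloud(d,c)
k=(d>0)&(P[...,0]>350)&(P[...,0]<620)&(abs(P[...,1]+172)<40)&(P[...,2]>30)&(P[...,2]<55)
q=P[k]
for x in range(360,620,20):
    w=q[abs(q[:,0]-x)<8]
    if len(w)>10: print(x,len(w),np.percentile(w[:,1],[2,98]).round(1),w[:,2].max().round(1))
```

```text
t 2.85 pos [ 414.6 -174.4  120.9] rot [ 3.141  0.    -1.545] F [0.1 0.6 0.2] op 0.996 case [ -82.3 -299.7  120.9] q [-0.55  0.39  2.08 -0.    0.68  1.  ]
360 64 [-195.6 -151.8] 51.2
380 1332 [-200.3 -151.9] 52.0
400 705 [-190.9 -160.1] 43.9
420 754 [-190.6 -159.8] 43.6
440 805 [-189.9 -159. ] 43.7
460 869 [-189.6 -158.7] 44.0
480 929 [-188.8 -158.5] 43.8
500 1004 [-188.4 -157.7] 44.5
520 1070 [-187.8 -157.1] 45.2
540 1328 [-188.4 -154.2] 48.1
560 1767 [-192.8 -149.5] 51.8
```

View pics/w1.png

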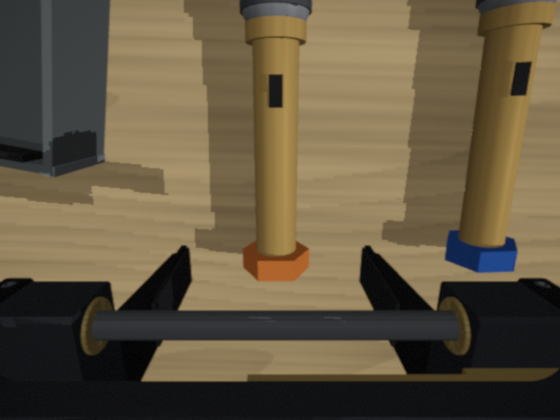

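The orange ring (275,260) lies centred between the fingers. Descend and close.

Request:
arm_command:
  motion: [1,1,0,45,0,0,0,1,1,0,85,0,0,0,1,1,0,105,0,0,0,1,1,0,110,0,0,0,1,1,0,110,0,0,0,-1,1,0,110,0,0,0,-1,1,0,110,0,0,0,-1,1,0,110,0,0,0,-1,1,0,110,0,0,0,-1,1,0,110,0,0,0,-1,1,0,110,0,0,0,-1,1,0,110,0,0,0,-1,1,0,110,0,0,0]

```text
t: 4.2
eef_pos: [414.8, -174.7, 10.6]
tcp_rot: [3.142, -0.0, -1.544]
ft_force: [0.3, 0.3, -0.3]
opening: 0.38
```

Request:
arm_command:
  motion: [-1,0,0,0,0,0,0,-1,0,0,0,0,0,0,-1,0,0,-10,0,0,0,-1,0,0,-30,0,0,0,-1,0,0,-60,0,0,0,-1,0,0,-100,0,0,0,-1,0,0,-130,0,0,0,-1,0,0,-140,0,0,0,-1,0,0,-140,0,0,0,-1,0,0,-140,0,0,0]

```text
t: 5.2
eef_pos: [414.3, -174.4, 149.6]
tcp_rot: [3.14, 0.001, -1.544]
ft_force: [-0.8, -0.1, -2.9]
opening: 0.353
```

```bash
cat > micfit.py <<'E'
from rel import *
import sys
s=st()
for cam in ['side','top']:
    im,d,c=snap(cam,f'{sys.argv[1]}_{cam}'); P=cloud(d,c)
    # warm coloured mic handle pixels near the TCP
    T=R.from_euler('xyz',s['tcp_rot']).inv().apply((P.reshape(-1,3)-s['eef_pos'])).reshape(P.shape)
    a=im.astype(int); col=(a[...,0]>90)&(a[...,0]-a[...,2]>70)
    k=(d>0)&col&(abs(T[...,0])<30)&(abs(T[...,1])<220)&(T[...,2]>-45)&(T[...,2]<12+float(sys.argv[2]))
    q=T[k]
    print(cam,k.sum())
    for y in range(-200,201,20):
        w=q[abs(q[:,1]-y)<10]
        if len(w)>8: print(y,len(w),np.percentile(w,[2,50,98],axis=0)[:,[0,2]].round(1).tolist())
E
python3 micfit.py lift 20
```

```text
t 5.2 pos [ 414.3 -174.4  149.6] rot [ 3.140e+00  1.000e-03 -1.544e+00] F [-0.8 -0.1 -2.9] op 0.353 case [ -82.6 -299.8  149.6] q [-0.55  0.34  2.05 -0.    0.76  1.  ]
side 749
-140 81 [[-18.6, -36.0], [-8.5, -32.7], [11.7, -24.9]]
-120 116 [[-15.1, -31.5], [-8.0, -28.1], [7.9, -20.5]]
-100 78 [[-16.2, -30.6], [-11.1, -26.5], [-1.3, -20.0]]
-80 112 [[-15.9, -31.9], [-8.8, -28.4], [7.1, -21.7]]
-60 128 [[-16.3, -32.7], [-8.0, -29.0], [8.4, -21.3]]
-40 64 [[-15.1, -32.4], [-9.8, -28.6], [3.4, -22.0]]
40 168 [[-29.0, -42.0], [-21.8, -25.6], [8.0, 6.5]]
top 467
-140 156 [[-19.4, -34.8], [0.3, -29.2], [21.0, -14.9]]
-120 186 [[-15.1, -29.5], [0.1, -25.8], [16.6, -14.9]]
-100 116 [[-16.0, -30.3], [-7.7, -23.8], [15.9, -12.7]]
```

View pics/lift_side.png

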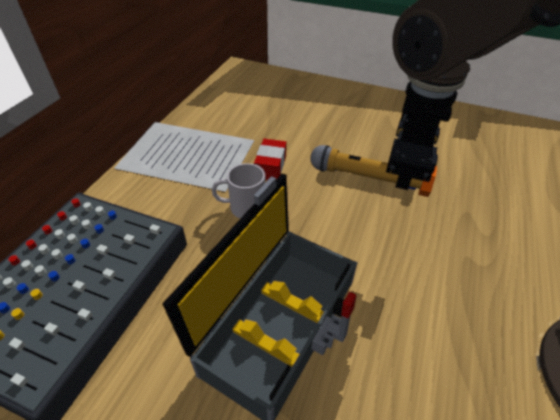

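Run:
```python
from rel import *
s=st(); r=down(CA,18); tz=r.apply([0,0,1]); print(tz)
for z in [230,120,60,36]: print(z,rel(c2w(0,-75,z)+15*tz,r,s), (c2w(0,-75,z)+15*tz).round(1))
```

```text
t 5.3 pos [ 414.2 -174.4  149.2] rot [ 3.139e+00  1.000e-03 -1.544e+00] F [ 0.2  0.2 -2.3] op 0.347 case [ -82.6 -299.8  149.2] q [-0.55  0.34  2.05 -0.    0.76  1.  ]
[ 0.30482004 -0.05075676 -0.95105652]
230 [-204.1 -128.3  -66.5   12.5   15.2  -78.3] [537.3  33.  215.7]
120 [-204.  -128.6   43.5   12.5   15.2  -78.3] [537.3  33.  105.7]
60 [-203.9 -128.7  103.5   12.5   15.2  -78.3] [537.3  33.   45.7]
36 [-203.9 -128.8  127.5   12.5   15.2  -78.3] [537.3  33.   21.7]
```

Request:
arm_command:
  motion: [-1,0,0,-30,0,0,0,-1,0,0,-66,1.2,1.5,-7.8,-1,0,0,-68,2.5,3,-15.6,-1,0,0,-68,3.7,4.5,-23.4,-1,0,0,-68,5,6,-31.2,-1,0,0,-68,6.2,7.6,-39,-1,0,0,-68,7.5,9.1,-46.8,-1,0,0,-68,8.7,10.6,-54.6,-1,-20,-12,-68,10,12.2,-62.6,-1,-50,-32,-68,11.2,13.7,-70.5,-1,-90,-56,-68,12.5,15.2,-78.3,-1,-130,-82,-68,12.5,15.2,-78.3,-1,-165,-104,-68,12.5,15.2,-78.3,-1,-190,-119,-68,12.5,15.2,-78.3,-1,-204,-128,-67,12.5,15.2,-78.3,-1,-204,-128,-67,12.5,15.2,-78.3,-1,-204,-128,-67,12.5,15.2,-78.3]

```text
t: 7.0
eef_pos: [536.7, 32.6, 216.2]
tcp_rot: [3.141, -0.314, -0.164]
ft_force: [1.2, -0.5, -2.2]
opening: 0.35
```

```bash
python3 micfit.py carry 20
python3 - <<'E'
from rel import *
s=st(); r=down(CA,18); tz=r.apply([0,0,1])
for z in [230,120,60,36]: print(z,rel(c2w(0,-75,z)+15*tz,r,s))
E
```

```text
t 7.0 pos [536.7  32.6 216.2] rot [ 3.141 -0.314 -0.164] F [ 1.2 -0.5 -2.2] op 0.35 case [  4.2 -75.4 216.2] q [-0.04  0.27  1.97 -0.07  0.59  0.17]
side 1813
-140 179 [[-21.1, -33.0], [6.3, -29.9], [21.1, -13.3]]
-120 190 [[-3.9, -28.5], [6.2, -25.9], [17.4, -16.5]]
-100 105 [[0.4, -27.9], [11.3, -23.9], [17.0, -15.6]]
-80 156 [[-4.0, -30.1], [8.3, -27.2], [16.8, -17.8]]
-60 198 [[-9.4, -31.0], [5.4, -28.2], [16.7, -18.9]]
-40 249 [[-11.9, -31.3], [1.2, -28.6], [15.7, -21.6]]
-20 228 [[-12.0, -32.3], [0.5, -29.2], [14.5, -24.0]]
0 218 [[-11.7, -32.7], [1.3, -30.1], [15.1, -23.9]]
20 125 [[-10.7, -33.9], [4.9, -30.5], [17.0, -21.3]]
40 165 [[-13.8, -42.5], [4.8, -40.6], [22.3, -11.1]]
top 1185
-140 133 [[-13.9, -31.5], [5.6, -27.6], [21.8, -14.4]]
-120 197 [[-10.1, -28.1], [5.7, -23.8], [17.5, -13.9]]
-100 131 [[-11.0, -27.7], [9.5, -22.8], [17.1, -13.4]]
-80 134 [[-6.5, -28.9], [9.3, -24.8], [17.3, -14.3]]
-60 83 [[3.3, -29.5], [11.0, -24.4], [17.9, -12.2]]
20 57 [[-13.4, -32.6], [0.7, -29.9], [17.3, -19.7]]
40 347 [[-25.5, -41.7], [5.7, -38.1], [28.8, -16.0]]
60 103 [[-23.4, -35.3], [0.3, -15.8], [25.5, 8.0]]
t 7.1 pos [536.8  31.9 216.9] rot [ 3.141 -0.316 -0.166] F [-0.   0.5 -1.9] op 0.355 case [  4.3 -76.1 216.9] q [-0.04  0.27  1.97 -0.07  0.59  0.17]
230 [-0.1 -1.1  1.2  0.1 -0.1 -0. ]
120 [-3.430e+01 -1.200e+00  1.058e+02  1.000e-01 -1.000e-01 -0.000e+00]
60 [-5.290e+01 -1.200e+00  1.628e+02  1.000e-01 -1.000e-01 -0.000e+00]
36 [-6.030e+01 -1.300e+00  1.857e+02  1.000e-01 -1.000e-01 -0.000e+00]
```

View pics/carry_side.png

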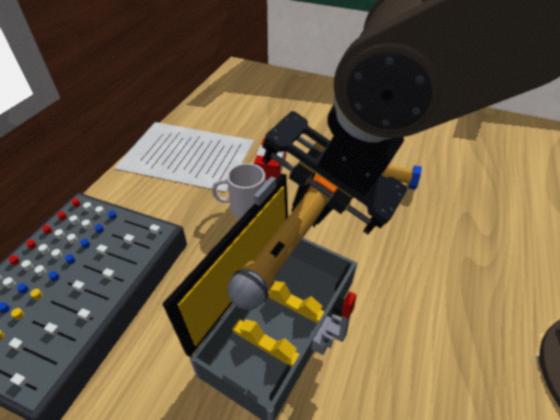

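View pics/carry_top.png

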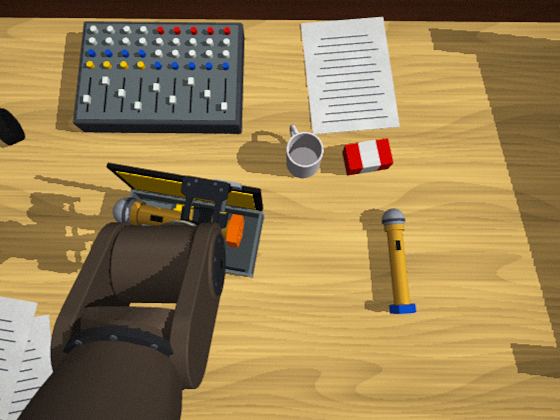

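Request:
arm_command:
  motion: [-1,-8,-1,25,2,0,0,-1,-19,-1,58,2,0,0,-1,-30,-1,92,2,0,0,-1,-40,-1,123,2,0,0,-1,-47,-1,145,2,0,0,-1,-50,-1,154,2,0,0,-1,-53,-1,163,2,0,0,-1,-53,-1,163,2,0,0,-1,-53,-1,163,2,0,0]

```text
t: 8.0
eef_pos: [538.4, 33.3, 47.0]
tcp_rot: [-3.107, -0.318, -0.165]
ft_force: [0.1, 0.2, -2.8]
opening: 0.354
```

```bash
python3 micfit.py low 20
python3 - <<'E'
from rel import *
s=st(); r=down(CA,18,2); tz=r.apply([0,0,1])
for z in [120,60,36]: print(z,rel(c2w(0,-75,z)+15*tz,r,s))
env.recognise
E
```

```text
t 8.0 pos [538.4  33.3  47. ] rot [-3.107 -0.318 -0.165] F [ 0.1  0.2 -2.8] op 0.354 case [  5.7 -74.5  47. ] q [-0.06  0.56  2.14  0.02  0.13  0.08]
side 1585
-140 150 [[-19.9, -32.9], [5.7, -29.8], [22.0, -14.7]]
-120 284 [[-29.7, -29.4], [5.9, -17.9], [29.3, 27.0]]
-100 77 [[-13.5, -28.4], [10.5, -24.8], [15.1, 16.0]]
-80 111 [[-5.5, -30.5], [7.7, -26.9], [15.2, -20.1]]
-60 172 [[-15.4, -31.0], [5.5, -27.4], [17.1, -14.9]]
-40 313 [[-29.0, -31.3], [2.7, -24.3], [28.7, 29.8]]
-20 247 [[-28.1, -32.3], [1.9, -27.6], [28.0, 24.4]]
0 165 [[-12.1, -33.0], [2.1, -30.2], [15.6, -23.4]]
20 44 [[-11.2, -34.2], [5.5, -30.2], [16.5, -22.0]]
40 22 [[-17.2, -32.1], [-10.2, -29.0], [16.7, -21.5]]
top 936
-140 94 [[-13.8, -31.6], [5.6, -27.3], [21.7, -14.5]]
-120 227 [[-26.0, -28.7], [11.8, -19.6], [29.3, 25.7]]
-100 113 [[-12.0, -27.2], [11.2, -21.3], [27.3, 29.7]]
-80 122 [[-12.5, -30.3], [5.9, -24.4], [16.9, -14.3]]
-60 127 [[-10.3, -30.2], [5.3, -25.6], [17.2, -14.4]]
-40 23 [[-1.3, -29.7], [23.8, 14.4], [28.8, 24.5]]
-20 21 [[23.8, 14.7], [26.8, 18.7], [29.7, 26.2]]
40 175 [[-14.1, -42.2], [13.4, -37.0], [29.1, -15.7]]
60 20 [[-18.5, -29.5], [1.9, -18.5], [25.6, -7.2]]
t 8.1 pos [538.4  33.4  47.2] rot [-3.107 -0.319 -0.165] F [-0.1  0.5 -2.8] op 0.351 case [  5.7 -74.4  47.2] q [-0.06  0.56  2.14  0.02  0.13  0.08]
120 [ 17.3  -1.9 -55.9   0.   -0.3  -0. ]
60 [-1.5  0.1  1.1  0.  -0.3 -0. ]
36 [-9.   0.9 23.8  0.  -0.3 -0. ]
```

View pics/low_side.png

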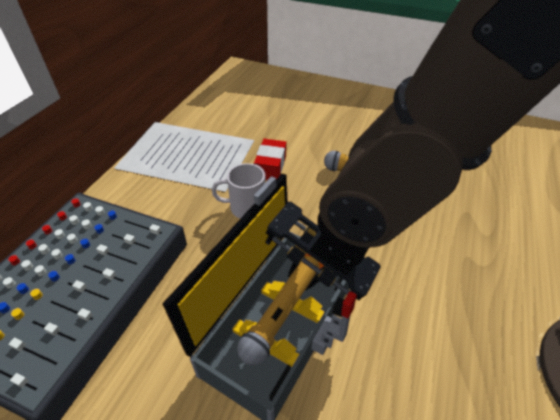

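View pics/low_top.png

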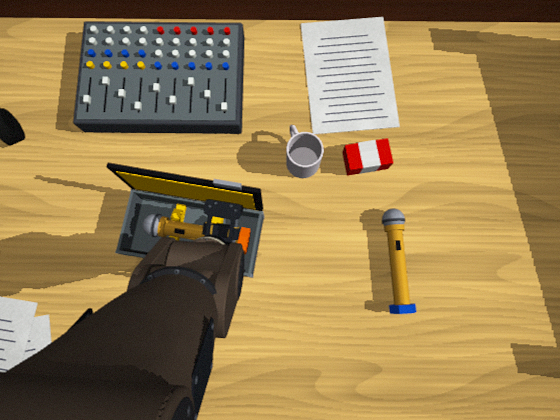

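Run:
```python
from rel import *
s=st(); r=down(CA,15,2); tz=r.apply([0,0,1])
for z in [60,50,42,38,35]: print(z,rel(c2w(-.5,-75,z)+15*tz,r,s))
```

```text
t 8.1 pos [538.4  33.4  47.2] rot [-3.107 -0.319 -0.165] F [-0.1  0.5 -2.8] op 0.351 case [  5.7 -74.4  47.2] q [-0.06  0.56  2.14  0.02  0.13  0.08]
60 [-2.7  0.1  0.9  0.  -3.3  0.1]
50 [-5.9  0.4 10.4  0.  -3.3  0.1]
42 [-8.4  0.7 18.   0.  -3.3  0.1]
38 [-9.6  0.8 21.8  0.  -3.3  0.1]
35 [-10.6   0.9  24.6   0.   -3.3   0.1]
```

Request:
arm_command:
  motion: [-1,-2.7,0,1,0,-1.6,0,-1,-2.7,0,1,0,-3.3,0,-1,-4.3,0.2,5.6,0,-3.3,0,-1,-5.9,0.4,10.4,0,-3.3,0,-1,-7.2,0.5,14.2,0,-3.3,0,-1,-8.4,0.7,18,0,-3.3,0,-1,-9,0.7,20,0,-3.3,0,-1,-9.6,0.8,21.8,0,-3.3,0,-1,-9.6,0.8,21.8,0,-3.3,0]

```text
t: 9.0
eef_pos: [535.5, 33.8, 22.2]
tcp_rot: [-3.108, -0.259, -0.163]
ft_force: [0.4, 0.8, -3.2]
opening: 0.353
```

```bash
python3 micfit.py low2 5|head -30
```

```text
t 9.0 pos [535.5  33.8  22.2] rot [-3.108 -0.259 -0.163] F [ 0.4  0.8 -3.2] op 0.353 case [  2.8 -74.5  22.2] q [-0.06  0.61  2.12  0.05  0.16  0.04]
side 1715
-140 170 [[-27.9, -33.0], [3.5, -29.3], [27.7, -1.3]]
-120 361 [[-29.3, -29.0], [2.7, -23.4], [29.3, 10.1]]
-100 61 [[-1.4, -28.7], [10.4, -24.9], [14.5, -20.2]]
-80 123 [[-11.8, -30.3], [5.5, -27.1], [14.4, -21.1]]
-60 169 [[-12.2, -31.0], [2.8, -28.1], [16.1, -19.6]]
-40 388 [[-29.0, -31.2], [-1.4, -23.8], [28.8, 11.8]]
-20 241 [[-28.6, -32.5], [-0.0, -28.3], [28.3, -5.4]]
0 154 [[-12.7, -33.4], [1.4, -30.0], [15.7, -21.6]]
20 41 [[-5.7, -34.0], [6.4, -31.3], [16.1, -21.9]]
top 1146
-140 76 [[-10.4, -31.9], [7.5, -27.6], [21.5, -15.3]]
-120 121 [[5.5, -27.3], [17.0, -15.6], [29.2, 2.1]]
-100 71 [[6.5, -26.9], [14.0, -20.5], [27.5, 13.9]]
-80 65 [[3.0, -29.0], [10.6, -23.8], [16.9, -16.1]]
-60 65 [[3.7, -29.2], [11.4, -24.2], [17.3, -16.5]]
40 84 [[5.8, -41.6], [20.8, -30.3], [29.3, -15.3]]
80 65 [[-29.6, 2.6], [-20.9, 15.0], [12.1, 16.9]]
100 64 [[-29.3, 10.9], [-21.3, 14.4], [-5.5, 16.9]]
120 75 [[-29.4, 9.8], [-21.0, 14.0], [-5.4, 16.9]]
140 80 [[-28.8, 9.9], [-19.6, 14.2], [-3.5, 16.8]]
160 93 [[-29.9, 9.4], [-18.1, 14.2], [0.1, 16.8]]
180 103 [[-29.4, 8.3], [-17.5, 13.6], [0.8, 16.9]]
200 117 [[-29.8, 7.1], [-15.9, 13.1], [7.1, 16.8]]
```

View pics/low2_side.png

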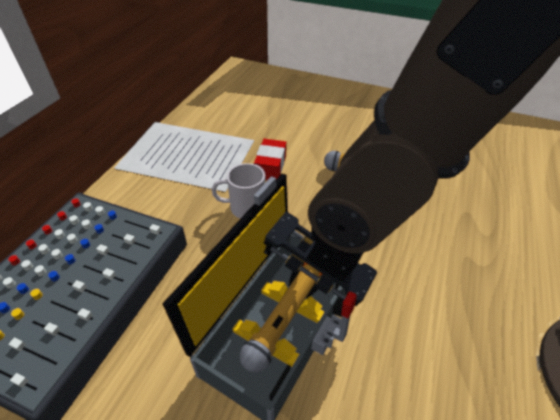

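Request:
arm_command:
  motion: [-1,-0.3,0,1,0,0,0,-1,-0.5,0,2,0,0,0,-1,-0.5,0,2,0,0,0]

```text
t: 9.4
eef_pos: [535.9, 33.7, 20.8]
tcp_rot: [-3.108, -0.26, -0.163]
ft_force: [-2.0, -1.8, 4.2]
opening: 0.351
```

Request:
arm_command:
  motion: [0.15,-0.5,0,2,0,0,0,0.15,-0.5,0,2,0,0,0,0.15,-0.5,0,2,0,0,0,0.15,-0.5,0,2,0,0,0,0.15,-0.5,0,2,0,0,0,0.15,-0.5,0,2,0,0,0,0.15,-0.5,0,-5,0,0,0,0.15,-0.5,0,-15,0,0,0,0.15,-0.5,0,-30,0,0,0,0.15,-0.5,0,-60,0,0,0,0.15,0,0,-100,0,0,0,0.15,0,0,-140,0,0,0,0.15,0,0,-180,0,0,0]

```text
t: 10.7
eef_pos: [488.1, 35.3, 196.6]
tcp_rot: [-3.108, -0.26, -0.163]
ft_force: [0.3, -0.2, -0.0]
opening: 0.575
```

```bash
cat > look.py <<'E'
from rel import *
import sys
st()
for cam in sys.argv[2:]:
    im,d,c=snap(cam,f'{sys.argv[1]}_{cam}'); P=cloud(d,c); L=np.stack(np.broadcast_arrays(*w2c([P[...,0],P[...,1],P[...,2]])),-1)
    a=im.astype(int); ok=(d>0)&(abs(L[...,1])<140)
    k=ok&(abs(L[...,0])<30)&(L[...,2]>45.5)&(L[...,2]<66)
    print(cam)
    for y in range(-130,131,20):
        w=L[k&(abs(L[...,1]-y)<8)]
        if len(w)>8: print(' mic y',y,len(w),np.percentile(w,[2,50,98],axis=0)[:,[0,2]].round(1).tolist())
E
python3 look.py rel1 side top
```

```text
t 10.7 pos [488.1  35.3 196.6] rot [-3.108 -0.26  -0.163] F [ 0.3 -0.2 -0. ] op 0.575 case [-44.3 -80.8 196.6] q [-0.07  0.24  2.07  0.02  0.57  0.08]
side
 mic y -130 59 [[-29.3, 46.1], [-1.4, 57.8], [24.1, 65.5]]
 mic y -110 236 [[-22.0, 46.6], [-1.7, 56.4], [22.8, 63.4]]
 mic y -90 107 [[-12.4, 46.4], [-1.1, 51.5], [12.6, 53.8]]
 mic y -70 119 [[-13.5, 46.1], [-1.5, 51.0], [12.8, 54.1]]
 mic y -50 131 [[-27.3, 45.8], [-1.9, 50.9], [27.3, 54.2]]
 mic y -30 133 [[-14.6, 45.8], [-2.4, 51.2], [12.7, 53.9]]
 mic y -10 135 [[-13.5, 46.2], [-2.5, 50.9], [11.9, 54.0]]
 mic y 10 147 [[-13.8, 46.1], [-2.9, 51.5], [12.1, 54.8]]
 mic y 30 159 [[-15.5, 46.1], [-3.0, 51.2], [12.1, 54.2]]
 mic y 50 170 [[-24.9, 45.8], [-3.2, 51.8], [25.9, 57.9]]
 mic y 70 237 [[-22.1, 46.6], [-5.3, 56.3], [17.7, 61.4]]
 mic y 90 304 [[-21.4, 46.3], [-4.4, 54.7], [17.5, 60.2]]
top
 mic y -130 45 [[-20.9, 45.9], [-0.2, 56.1], [21.7, 62.2]]
 mic y -110 122 [[-20.6, 45.9], [0.4, 55.5], [23.3, 61.8]]
 mic y -90 69 [[-10.6, 45.7], [0.6, 49.9], [13.6, 52.5]]
 mic y 10 12 [[-10.0, 46.1], [8.5, 48.5], [12.7, 52.8]]
 mic y 30 82 [[-12.4, 45.8], [-0.2, 49.1], [12.4, 53.0]]
 mic y 50 105 [[-17.5, 46.0], [-0.6, 50.2], [16.0, 57.7]]
 mic y 70 146 [[-20.6, 46.4], [-1.1, 54.2], [20.2, 60.9]]
 mic y 90 105 [[-19.4, 46.1], [-1.2, 53.7], [20.0, 59.5]]
 mic y 130 20 [[-29.1, 48.4], [-1.1, 57.1], [26.1, 65.9]]
```

View pics/rel1_side.png

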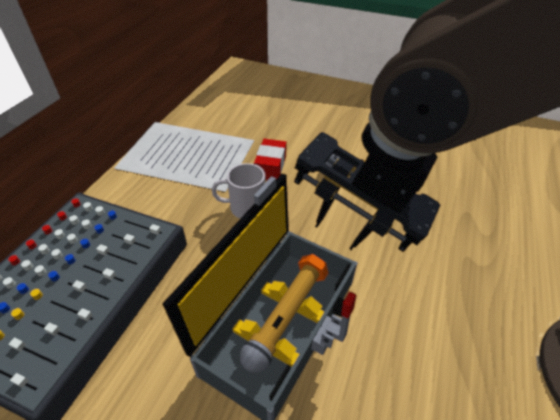

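Run:
```python
from rel import *
s=st(); r=down(CA+np.pi/2)
print(rel(c2w(-44,-80,265),r,s)); print(rel(c2w(125,30,265),r,s)); print(rel(c2w(125,30,165),r,s))
```

```text
t 10.8 pos [489.5  35.4 199.5] rot [-3.107 -0.268 -0.163] F [ 0.2 -0.3 -1. ] op 0.572 case [-42.9 -80.5 199.5] q [-0.07  0.23  2.07  0.02  0.57  0.08]
[ 16.2  -2.7 -63.4  10.5 -13.6 -89. ]
[ 179.4 -110.7  -14.9   10.5  -13.6  -89. ]
[ 153.  -107.4   81.5   10.5  -13.6  -89. ]
```

Request:
arm_command:
  motion: [0,8,-1,-32,1,-1.4,-8,-1,16,-3,-63,2,-2.6,-16,-1,16,-3,-63,3,-3.9,-24.5,-1,50,-25,-53,4,-5.2,-33,-1,85,-48,-43,5,-6.5,-41,-1,120,-71,-33,6,-7.8,-49.5,-1,150,-91,-24,7,-9.1,-58,-1,179,-111,-15,8,-10.4,-66.5,-1,179,-111,-15,9,-11.7,-75,-1,179,-111,-15,10,-13,-83,-1,179,-111,-15,10.5,-13.6,-89,-1,179,-111,-15,10.5,-13.6,-89,-1,168,-109,25,10.5,-13.6,-89,-1,158,-108,62,10.5,-13.6,-89,-1,153,-107,81.5,10.5,-13.6,-89,-1,153,-107,81.5,10.5,-13.6,-89,-1,153,-107,81.5,10.5,-13.6,-89]

```text
t: 12.5
eef_pos: [672.8, 116.2, 159.0]
tcp_rot: [-3.133, 0.0, 1.403]
ft_force: [-0.3, 0.7, 0.5]
opening: 0.005
```

```bash
python3 look.py lid1 side
python3 - <<'E'
from rel import *
s=st(); r=down(CA+np.pi/2)
import numpy as np
print(rel(c2w(110,30,165),r,s))
for t in [1.57,1.4,1.25,1.1,.95,.8,.65,.5,.35,.2,.1,.05,.02]:
    x=70-100*np.cos(t)+10*np.sin(t)+13; z=70+100*np.sin(t)+10*np.cos(t)
    print(t,round(x),round(z),rel(c2w(x,30,z),r,s))
E
```

```text
t 12.5 pos [672.8 116.2 159. ] rot [-3.133  0.     1.403] F [-0.3  0.7  0.5] op 0.005 case [124.7  29.4 159. ] q [ 0.07  0.63  1.46  0.    1.06 -1.33]
side
 mic y -130 52 [[-28.6, 48.5], [-0.4, 58.5], [27.6, 65.0]]
 mic y -110 235 [[-21.9, 46.1], [-1.8, 55.7], [23.3, 64.1]]
 mic y -90 112 [[-13.0, 46.1], [-1.2, 51.1], [13.8, 53.6]]
 mic y -70 123 [[-13.6, 45.8], [-1.6, 51.1], [13.1, 53.8]]
 mic y -50 130 [[-14.0, 46.0], [-1.0, 51.1], [25.8, 54.0]]
 mic y -30 131 [[-14.5, 45.9], [-2.8, 51.0], [12.8, 54.1]]
 mic y -10 141 [[-14.3, 46.4], [-2.4, 51.1], [12.3, 54.0]]
 mic y 10 146 [[-14.4, 46.2], [-2.5, 51.3], [12.5, 54.8]]
 mic y 30 153 [[-13.7, 45.9], [-2.3, 51.5], [12.6, 54.6]]
 mic y 50 169 [[-27.9, 45.9], [-3.8, 51.7], [25.7, 58.1]]
 mic y 70 240 [[-22.1, 46.7], [-4.9, 56.3], [17.7, 62.2]]
 mic y 90 308 [[-21.4, 46.1], [-4.2, 54.7], [17.9, 61.1]]
t 12.55 pos [673.1 116.3 159.8] rot [-3.135 -0.     1.404] F [1.3 0.1 1.4] op 0.004 case [125.   29.5 159.8] q [ 0.07  0.63  1.46  0.    1.06 -1.33]
[  0.5 -15.   -5.1  -0.4  -0.   -0.1]
1.57 93 170 [  0.4 -32.1 -10.   -0.4  -0.   -0.1]
1.4 76 170 [  0.4 -49.2 -10.1  -0.4  -0.   -0.1]
1.25 61 168 [  0.3 -64.1  -7.8  -0.4  -0.   -0.1]
1.1 47 164 [  0.3 -78.5  -3.3  -0.4  -0.   -0.1]
0.95 33 157 [  0.3 -92.    3.3  -0.4  -0.   -0.1]
0.8 21 149 [ 3.000e-01 -1.044e+02  1.180e+01 -4.000e-01 -0.000e+00 -1.000e-01]
0.65 9 138 [ 2.000e-01 -1.154e+02  2.210e+01 -4.000e-01 -0.000e+00 -1.000e-01]
0.5 0 127 [ 2.000e-01 -1.247e+02  3.390e+01 -4.000e-01 -0.000e+00 -1.000e-01]
0.35 -8 114 [ 2.000e-01 -1.322e+02  4.700e+01 -4.000e-01 -0.000e+00 -1.000e-01]
0.2 -13 100 [ 2.000e-01 -1.376e+02  6.110e+01 -4.000e-01 -0.000e+00 -1.000e-01]
0.1 -16 90 [ 2.00e-01 -1.40e+02  7.08e+01 -4.00e-01 -0.00e+00 -1.00e-01]
0.05 -16 85 [ 2.000e-01 -1.409e+02  7.580e+01 -4.000e-01 -0.000e+00 -1.000e-01]
0.02 -17 82 [ 2.000e-01 -1.412e+02  7.880e+01 -4.000e-01 -0.000e+00 -1.000e-01]
```

View pics/lid1_side.png

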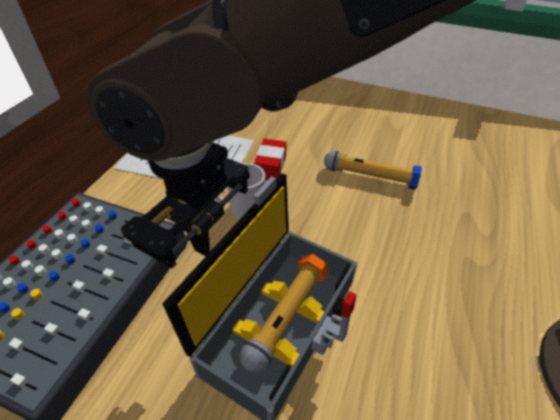

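The mic sits in the saddles; fingers are behind the lid. Push it over.

Request:
arm_command:
  motion: [-1,0,-16,-5,0,0,0,-1,0,-32,-10,0,0,0,-1,0,-49,-10,0,0,0,-1,0,-64,-8,0,0,0,-1,0,-78,-3,0,0,0,-1,0,-92,3,0,0,0,-1,0,-104,12,0,0,0,-1,0,-115,22,0,0,0,-1,0,-125,34,0,0,0,-1,0,-132,47,0,0,0,-1,0,-132,47,0,0,0]

```text
t: 13.65
eef_pos: [541.5, 138.3, 112.9]
tcp_rot: [-3.133, 0.0, 1.405]
ft_force: [-0.5, 0.3, -0.3]
opening: 0.008
```

```bash
python3 look.py lid2 side >/dev/null
python3 - <<'E'
from rel import *
st()
E
```

```text
t 13.7 pos [542.4 138.2 113.6] rot [-3.134  0.     1.405] F [0.7 0.1 0.9] op 0.003 case [ -7.5  29.7 113.6] q [ 0.13  0.53  1.82  0.    0.8  -1.28]
```

View pics/lid2_side.png

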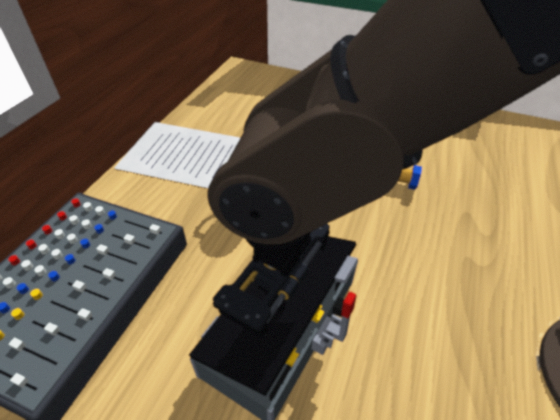

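Request:
arm_command:
  motion: [-1,0,-5,14,0,0,0,-1,0,-8,22,0,0,0,-1,0,-9,26,0,0,0,-1,0,-9,29,0,0,0,-1,0,-9,30.5,0,0,0,-1,0,-9,30.5,0,0,0,-1,0,-9,30.5,0,0,0]

```text
t: 14.4
eef_pos: [533.1, 139.6, 82.3]
tcp_rot: [-3.133, 0.0, 1.405]
ft_force: [-0.6, 1.2, 1.6]
opening: 0.004
```

```bash
cat > lidm.py <<'E'
from rel import *
import sys
st()
for cam in sys.argv[2:]:
    im,d,c=snap(cam,f'{sys.argv[1]}_{cam}'); P=cloud(d,c); L=np.stack(np.broadcast_arrays(*w2c([P[...,0],P[...,1],P[...,2]])),-1)
    k=(d>0)&(abs(L[...,1])<135)&(L[...,0]>-62)&(L[...,0]<62)&(L[...,2]>76)&(L[...,2]<115)
    q=L[k]; k2=np.ones(len(q),bool)
    for i in range(6):
        A=np.c_[q[:,0],q[:,1],np.ones(len(q))]; co=np.linalg.lstsq(A[k2],q[k2,2],rcond=None)[0]; k2=abs(A@co-q[:,2])<3
    print(cam,k2.sum(),'slope x (=-lid angle)',co.round(4),'z at x=-60',co@[-60,0,1],' at 60',co@[60,0,1])
E
python3 lidm.py lid3 side top
```

```text
t 14.4 pos [533.1 139.6  82.3] rot [-3.133  0.     1.405] F [-0.6  1.2  1.6] op 0.004 case [-17.   29.5  82.3] q [ 0.14  0.56  1.87  0.    0.72 -1.27]
side 6026 slope x (=-lid angle) [-2.25000e-02 -9.00000e-04  8.22451e+01] z at x=-60 83.59243819704044  at 60 80.89778781114687
top 3295 slope x (=-lid angle) [-2.1200e-02 -1.5000e-03  8.0347e+01] z at x=-60 81.62107657320446  at 60 79.07288468468262
```

Run:
```python
from rel import *
s=st(); r=down(CA+np.pi/2)
for p in [(-17,29.5,225),(-145,0,225),(-145,0,160)]: print(rel(c2w(*p),r,s))
```

```text
t 14.5 pos [533.1 139.6  82.3] rot [-3.133  0.     1.405] F [-2.1 -0.6  1.6] op 0.005 case [-17.   29.5  82.3] q [ 0.14  0.56  1.87  0.    0.72 -1.27]
[-1.000e-01 -1.200e+00 -1.427e+02 -5.000e-01  0.000e+00 -0.000e+00]
[ -29.7 -129.1 -141.7   -0.5    0.    -0. ]
[ -29.6 -128.6  -76.7   -0.5    0.    -0. ]
```

Request:
arm_command:
  motion: [-1,0,0,-20,0,0,0,-1,0,0,-60,0,0,0,-1,0,0,-100,0,0,0,-1,0,-1,-142,0,0,0,-1,-8,-30,-142,-0.5,0,0,-1,-18,-75,-142,-0.5,0,0,-1,-26,-115,-142,-0.5,0,0,-1,-29.7,-129,-142,-0.5,0,0,-1,-29.7,-129,-142,-0.5,0,0,-1,-29.7,-129,-115,-0.5,0,0,-1,-29.7,-129,-90,-0.5,0,0,-1,-29.7,-129,-77,-0.5,0,0,-1,-29.7,-129,-77,-0.5,0,0]

```text
t: 15.8
eef_pos: [402.3, 131.4, 158.8]
tcp_rot: [-3.14, 0.001, 1.405]
ft_force: [-0.1, -0.6, -0.0]
opening: 0.002
```

```bash
python3 lidm.py cl1 side top;  python3 - <<'E'
from rel import *
s=st(); r=down(CA+np.pi/2)
for t in [1.5,1.35,1.2,1.05,.9,.75,.6,.45,.3,.2,.1,.05,0,-.03]:
    x=-90+85*np.cos(t)-25*np.sin(t)-13; z=80+85*np.sin(t)+25*np.cos(t)
    print(t,round(x),round(z),rel(c2w(x,0,z),r,s))
E
```

```text
t 15.8 pos [402.3 131.4 158.8] rot [-3.140e+00  1.000e-03  1.405e+00] F [-0.1 -0.6 -0. ] op 0.002 case [-144.7   -0.   158.8] q [ 0.16  0.29  2.09 -0.    0.76 -1.24]
side 11629 slope x (=-lid angle) [-4.72000e-02 -9.00000e-04  8.40251e+01] z at x=-60 86.85990753555204  at 60 81.19030253403845
top 7124 slope x (=-lid angle) [-4.64000e-02 -4.00000e-04  8.21721e+01] z at x=-60 84.95509556659047  at 60 79.38903288941134
t 15.9 pos [402.6 131.6 160.3] rot [3.141e+00 1.000e-03 1.405e+00] F [-0.6 -0.1  0.1] op 0.003 case [-144.4    0.2  160.3] q [ 0.16  0.29  2.09 -0.    0.76 -1.24]
1.5 -122 167 [-0.2 22.4 -6.2  0.   0.  -0. ]
1.35 -109 168 [-0.1 35.6 -8.1  0.   0.  -0. ]
1.2 -96 168 [-0.1 48.9 -7.9  0.   0.  -0. ]
1.05 -82 166 [-0.1 62.  -5.8  0.   0.  -0. ]
0.9 -70 162 [-0.1 74.6 -1.8  0.   0.  -0. ]
0.75 -58 156 [-0.1 86.5  4.1  0.   0.  -0. ]
0.6 -47 149 [-0.1 97.4 11.7  0.   0.  -0. ]
0.45 -37 139 [-1.00e-01  1.07e+02  2.09e+01  0.00e+00  0.00e+00 -0.00e+00]
0.3 -29 129 [-1.000e-01  1.152e+02  3.140e+01  0.000e+00  0.000e+00 -0.000e+00]
0.2 -25 121 [-1.000e-01  1.197e+02  3.900e+01  0.000e+00  0.000e+00 -0.000e+00]
0.1 -21 113 [ -0.  123.4  47.    0.    0.   -0. ]
0.05 -19 109 [ -0.  125.   51.2   0.    0.   -0. ]
0 -18 105 [ -0.  126.4  55.4   0.    0.   -0. ]
-0.03 -17 102 [ -0.  127.1  57.9   0.    0.   -0. ]
```

View pics/cl1_side.png

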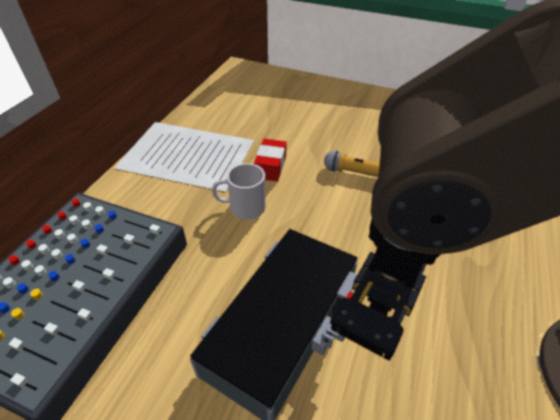

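Lid rests at ~0.047 rad on its gaskets, clamp still up. Now swing the clamp.

Request:
arm_command:
  motion: [-1,0,22,-6,0,0,0,-1,0,36,-7,0,0,0,-1,0,49,-7,0,0,0,-1,0,62,-5,0,0,0,-1,0,75,-1,0,0,0,-1,0,87,5,0,0,0,-1,0,98,13,0,0,0,-1,0,107,22,0,0,0,-1,0,115,32,0,0,0,-1,0,120,40,0,0,0,-1,0,120,40,0,0,0]

```text
t: 17.0
eef_pos: [521.1, 111.6, 120.1]
tcp_rot: [3.14, 0.0, 1.405]
ft_force: [0.0, -0.2, 0.4]
opening: 0.005
```

```bash
python3 lidm.py cl2 side top
```

```text
t 17.0 pos [521.1 111.6 120.1] rot [3.14  0.    1.405] F [ 0.  -0.2  0.4] op 0.005 case [-2.420e+01 -1.000e-01  1.201e+02] q [ 0.09  0.48  1.89 -0.    0.77 -1.32]
side 7397 slope x (=-lid angle) [-4.7600e-02 -8.0000e-04  8.4014e+01] z at x=-60 86.86976778764813  at 60 81.15825272582885
top 2538 slope x (=-lid angle) [-4.77000e-02 -1.20000e-03  8.21266e+01] z at x=-60 84.99153374394518  at 60 79.26158473610863
```

View pics/cl2_side.png

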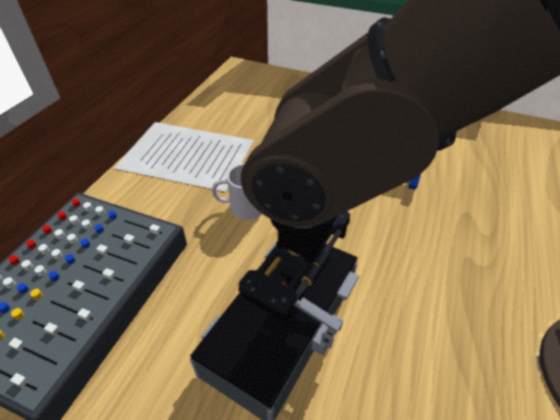

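Request:
arm_command:
  motion: [-1,0,4,6,0,0,0,-1,0,6,10,0,0,0,-1,0,8,13,0,0,0,-1,0,8,15,0,0,0,-1,0,8,17,0,0,0,-1,0,8,18,0,0,0,-1,0,8,18,0,0,0,-1,0,8,18,0,0,0]

```text
t: 17.9
eef_pos: [527.8, 110.4, 104.8]
tcp_rot: [3.14, 0.0, 1.405]
ft_force: [-13.0, -1.9, 36.9]
opening: 0.009
```

```bash
python3 lidm.py cl3 side top
```

```text
t 17.9 pos [527.8 110.4 104.8] rot [3.14  0.    1.405] F [-13.   -1.9  36.9] op 0.009 case [-17.4  -0.2 104.8] q [ 0.08  0.51  1.88 -0.    0.74 -1.32]
side 7457 slope x (=-lid angle) [ 3.00000e-04 -6.00000e-04  8.06698e+01] z at x=-60 80.65128017482786  at 60 80.68839773379031
top 2419 slope x (=-lid angle) [ 1.00000e-04 -1.30000e-03  7.87435e+01] z at x=-60 78.737340865452  at 60 78.74967972851972
```

Lid flush, clamp home. Back off straight up.

Request:
arm_command:
  motion: [-1,0,0,-5,0,0,0,-1,0,0,-20,0,0,0,-1,0,0,-60,0,0,0,-1,0,-30,-110,0,0,0,-1,0,-80,-140,0,0,0,-1,-40,-120,-150,0,0,0,-1,-80,-120,-150,0,0,0,-1,-120,-120,-150,0,0,0,-1,-160,-120,-150,0,0,0,-1,-160,-120,-150,0,0,0,-1,-160,-120,-150,0,0,0]

```text
t: 19.1
eef_pos: [383.0, -28.2, 252.3]
tcp_rot: [3.141, 0.0, 1.403]
ft_force: [1.0, 0.4, -0.4]
opening: 0.003
```

```bash
python3 lidm.py end side top
python3 - <<'E'
from h import *
z=np.load('/tmp/end_side.npz')
from rel import w2c
c={k:z[k] for k in ['fx','fy','cx','cy','cam_to_world']};P=cloud(z['d'],c);L=np.stack(w2c([P[...,0],P[...,1],P[...,2]]),-1)
a=z['im'].astype(int); k=(a[...,0]>100)&(a[...,1]<70)&(abs(L[...,1])<40)&(abs(L[...,0])<130)
print(k.sum(),np.percentile(L[k],[2,50,98],axis=0).round(1))
E
```

```text
t 19.1 pos [383.  -28.2 252.3] rot [3.141 0.    1.403] F [ 1.   0.4 -0.4] op 0.003 case [-137.4 -160.7  252.3] q [-0.25  0.09  2.04 -0.    1.   -1.65]
side 11022 slope x (=-lid angle) [-6.00000e-04 -8.00000e-04  8.07369e+01] z at x=-60 80.77402394548666  at 60 80.69976045113658
top 6695 slope x (=-lid angle) [ 5.00000e-04 -5.00000e-04  7.88609e+01] z at x=-60 78.82881665291538  at 60 78.89294067938332
258 [[-22.6  -9.  103.3]
 [ -5.9   1.1 105.7]
 [ 10.9  10.4 107.3]]
```

View pics/end_side.png

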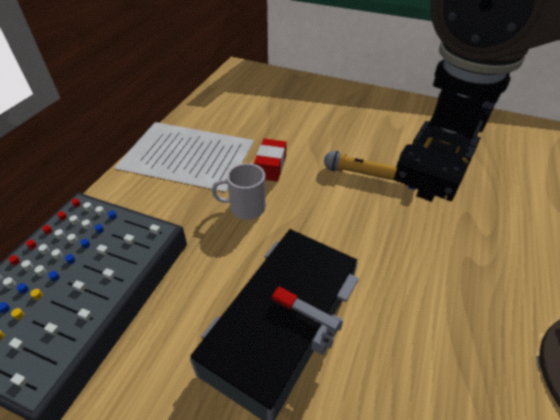

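The picture shows the lid flush and the clamp level on it, red grip at about (285,297). The robot is clear and the other objects have not moved.

```bash
python3 -c "
from cell import env
print(env.job_done())"
```

```text
the job is handed in; nothing more can be done
None
```

I packed the orange-ringed microphone in the case, closed the lid, then swung the clamp over and pressed it fully down. I handed the job in at about 19 s; no verdict was reported.

- **Microphone:** I gripped it near its tail with the hand tilted about 15°, so the gripper body cleared both the lid and the clamp. After I let go, the cameras showed it level and centred across the saddles within about 3 mm, lying roughly 10 mm off the middle along the case. I could not check it again once the lid was shut.
- **Lid:** It rested at about 0.047 rad on the gasket strips with the clamp still up. With the clamp down and the arm withdrawn, it measured within 0.001 rad of flush.
- **Clamp:** The grip's outer face is level at about 105 mm above the desk, where it should be when fully down. The vertical force at the wrist reached about 37 N while pressing, through the closed fingers. That is well under the 120 N wrist limit.
- **Everything else:** The arm is clear of everything. In the last picture the mug, the battery box and the blue-ringed microphone (partly hidden behind the gripper) look unmoved.

The side and top cameras disagreed by about 2 mm in height throughout, which is within their stated calibration. No check failed.

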